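# Fetch a test mandrel from a deep drying pocket with tongs

### The job

Take the sprung tongs from their stand, reach with them into the narrow leaning pocket of the drying rack, squeeze them on the brass mandrel at its bottom and draw it out. Lower the mandrel into the aluminium tray, without dropping it from a height, so that it is left lying there, then put the tongs back upright in their stand and let go. Only the tongs may touch the mandrel, not the robot, and leave the small things standing about where they are.

Things in the scene. Friction and masses are not known exactly. Their poses are not given: they have to be found in the camera images.
- tongs: Parallel-action sprung tongs, 155 mm long, steel legs, blue handle plates, 0.11 kg; start upright in the stand. Origin midway between the tips at their lower end; z runs up to the handles, y is the line along which the jaws close (legs slide equally, staying parallel). Legs are 12 mm wide in x, 5 mm thick up to z = 96 mm; free, the tips are 34 mm apart inside, 44 mm over their outsides.
- tongs_grip (a point): Middle of the handles on the tongs' centre line, 130 mm above the tips; axes as tongs. The flat blue handle plates (24 mm wide in x, 105 to 155 mm above the tips) measure 60 mm over their outsides when free; squeeze them along y. Guide pins cross 80 to 98 mm above the tips and reach to y = +-26 mm: keep fingertips above them.
- tongs_jaw (a joint): Closing travel of one leg in m (the other moves about as much): 0 open (34 mm between tips, handles 60 mm wide), 0.010 closed on the 14 mm mandrel (handles 40 mm), 0.0165 the stop. The handles begin to give at 5 N, need 9 N at 40 mm, and spring back when let go; squeezed a few mm (54 mm wide) the tongs can be carried with open jaws.
- stand: Grey block (46 x 80 mm) on a dark foot plate (74 x 104 mm), fixed, 76 mm high in all. Origin under its centre, z up. Its well is 22 mm (x) by 56 mm (y), the floor 10 mm and the chamfered mouth 76 mm above the origin; the tongs stand in it on their tips, centred, their y along the stand's y.
- rack: Grey drying rack, fixed, on a dark foot plate 115 x 110 mm; its block (44 x 80 mm across, 123 mm long, between aluminium cheeks) and the pocket in it lean 25 degrees towards the rack's -x side (the robot's side). Origin on the table, z vertical, y level along the pocket's long side. The pocket axis passes through (0, 0, 22 mm) and runs up along (-0.423, 0, 0.906).
- pocket_mouth (a point): Centre of the pocket's mouth in the slanting top face, 133 mm above the table; axes as rack (z vertical). Down along the pocket axis from here: a slot 20 mm wide by 52 mm long (along y), 75 mm deep; below it, in the middle, a square bore 18 x 18 mm, 40 mm deep. The axis point 22 mm above the rack's origin lies 123 mm down.
- mandrel: Brass test mandrel, plain round rod 14 mm in diameter, 70 mm long, 0.05 kg. Origin at the centre of its lower end, z along the rod. It starts in the bore, leaning with the pocket, its upper end 45 mm below the mouth and 30 mm above the slot's floor, against the robot-side wall of the bore, about 2 mm off the axis.
- tray: Shallow open aluminium tray, fixed, 130 (x) by 170 (y) by 22 mm high, walls 4 mm, floor 4 mm thick, small wire handles on its y ends. Origin under its centre, z up.
- blue_dropper: Small bottle with blue cap, 33 mm in diameter, 85 mm high, loose bystander. Origin under its centre.
- red_dropper: Small bottle with red label, 33 mm in diameter, 85 mm high, loose bystander. Origin under its centre.
- weight: Steel knob check weight, 34 mm in diameter, 40 mm high, loose bystander. Origin under its centre.
Things that resemble listed ones, but are neither listed nor needed, are in the scene too. Of the things that look like the stand, the smaller one is meant.

How it is judged:
On the way, in this order (a step that is already met when the one before it is completed fails the run):
1. the tongs are lifted clear out of their stand (z of tongs in the frame of stand above 0.08 m), for 0.1 s.
2. the mandrel, held by the tongs, is drawn right out of the pocket (height (world z) of mandrel above 0.135 m and contact force between tongs and mandrel above 1 N), for 0.2 s.
At the end, for the whole second after the job is handed in: The mandrel lies flat (within 10 degrees of level) and still on the floor of the tray, inside its walls; the tongs stand in the well of their stand, tips down within 10 mm of its floor, within 15 degrees of upright and at rest, let go (z of mandrel in the frame of tray between 0 and 0.02 m and x of mandrel in the frame of tray between -0.064 and 0.064 m and y of mandrel in the frame of tray between -0.084 and 0.084 m and angle between mandrel's own z axis and vertical between 1.4 and 1.74 rad and linear speed of each of mandrel, tongs below 0.03 m/s and z of tongs in the frame of stand below 0.02 m and horizontal distance between tongs and stand below 0.015 m and angle between tongs's own z axis and vertical below 0.26 rad); the robot touches nothing.
It fails at once if the robot's fingers touch the mandrel (contact force between the fingers and mandrel above 0.5 N).
It fails at once if the mandrel is dropped from a height (falls free of the tongs faster than 1.1 m/s, some 60 mm) (linear speed of mandrel above 1.1 m/s and contact force between tongs and mandrel below 0.1 N).
It fails at once if a small bystander is moved by more than 30 mm (distance of any of blue_dropper, red_dropper, weight from where it was at the start of the episode above 0.03 m).
It also fails if it takes over 70 s, if anything falls off the work surface, if the arm or the gripper's body presses on something with over 40 N, if the wrist force passes 120 N, or if a joint passes its speed limit or range.

### The arm

A 6-joint arm with a two-finger parallel gripper is mounted at the origin on the work surface; the furniture and walls round the work are solid. World frame = base frame: x ahead of the robot, y to its left, z up, the work surface at z = 0. Lengths are in m, angles in rad, forces in N, time in s.
With the tool pointing down it reaches from about 0.3 to 0.875 m from the base axis. Payload 6.4 kg.
Tool frame: the origin (TCP) lies midway between the tips of the shut fingers; the grasp point (between the pads) lies grasp_offset behind it (grasp_offset is the distance from the TCP to the grasp point, in m); z points along the fingers, y is the line along which they close (so a half turn about z gives the same grasp; the last joint's range is limited). The gripper opens to 85 mm and grips with 20 to 120 N. Pads are 22 mm wide; open, the fingers measure 114 mm over their backs; the gripper's body (76 mm by 85 mm) begins 54 mm behind the grasp point. The pads swing forward as they close: fully open they stand 13 mm farther back than shut.
Start: joints at [0.938, 0.181, 1.607, -0, 1.354, -0.206], TCP at [0.238, 0.523, 0.231] pointing down, gripper open.
Joint ranges: [-2.99, 2.99], [-0.89, 2.07], [0.3, 2.58], [-1.14, 4.28], [0, 2.63], [-3.12, 3.12]. Speed limits (rad/s): [2.57, 2.57, 3.01, 3.14, 3.14, 3.14].

### API

Orientations are given as [roll, pitch, yaw] about the fixed x, y, z axes, in that order (R = Rz(yaw) Ry(pitch) Rx(roll)).
In Python, from station import read_state, snapshot, job_done, find_in, place_of, grasp_offset gives the robot as it stands. The module is installed in compiled form; this text tells all that it offers.
- The arm moves only by the shell command python3 -m jog 'ROWS' [OPENING] [FORCE]. ROWS is a JSON object of lists of equal length, an entry for each row: "translation": the shift along the world's x, y, z normalised to -1 to 1, where 1 is 0.25 m, a list of three; "delta_rot": the turn, a rotation vector about the world's x, y, z normalised to -1 to 1, where 1 is 180 degrees, a list of three. A call has 1 to 12 rows; each row is the pose to reach, as a shift and turn from the pose commanded when the call began, turning the shorter way round; what a row does not reach only later rows make up. A row lasts 1/8 s, in which the tool goes at most 62.5 mm and 10.7 degrees, less where a joint would pass 70% of its speed; a pose out of reach is approached as far as the arm can. A call with a number of a shift or a turn outside -1 to 1 is refused whole. A call with a gripper value outside its range is refused whole. OPENING is the opening, from -1 (shut) to 1 (fully open), set as the call begins (- or left out, the last holds). The fingers move at their own pace and stop on an object; FORCE is the grip in N (left out, the last holds). Time passes only in rows, so rows that repeat a pose let the fingers close. It gives the time, the measured TCP pose, the force, the opening and the grip force at its end, in the units of the state.
- read_state(): the state, without advancing time (a new reading comes with each control period).
- snapshot(name): name is "scene" or "top"; returns a dict with "image" (480x640x3 uint8, red, green, blue), "camera_matrix" (3x3 intrinsics, pixels), "distortion" ([k1, k2, p1, p2, k3] as OpenCV has them; the pictures are not rectified), "R" (3x3) and "t" (3): a world point X has camera coordinates R X + t. Camera axes: x right, y down, z forward; pixel columns grow to the right and rows downward; lengths in m; the calibration is good to about 2 mm. A picture is of the moment at which its call begins. There is no depth.
- job_done(): hands the job in; it is judged then, once.
Trained networks look in a picture, given as the dict that the camera call returned (one of the last four; its "shot" number tells which), for a name from the list of things; names that differ only in an ending like _2 or _b are one class to them, and where a whole thing is asked for, a point or a joint stands for the part that bears it (a point fixed in the world has none). Each returns a list of dicts, best first, with "confidence" (0 to 1); they miss things now and then, are a little off and sometimes report something else, mostly with a low value. They report only what shows in the picture. A call takes as long as a camera call. They do not tell look-alikes from the thing itself.
- find_in(picture, name): "point" ([x, y, z] in m, in world coordinates, good to about 4 mm: the middle of the surface that is visible of it).
- place_of(picture, name): "point" ([x, y, z] in m, in world coordinates, good to about 4 mm: a listed point, or the origin of a listed thing).
The state is a dict: "time_s": time; "q": joint angles; "joint_vel": joint speeds; "joint_efforts": joint torques, N m; "tool_pos": TCP position; "eef_rot": TCP orientation; "ft_force": force on the tool from outside, world axes, zero at the start; "torque": the same for the moment, N m; "finger_gap": finger opening in m; "finger_force": force on a finger pad.
Only numpy, scipy, OpenCV 4.12 (cv2) and the standard library are available. Lean on these libraries where they do the work, as an engineer would, in place of code of your own. Each camera call takes 0.05 s, during which the arm holds its last target. There are 200 camera calls.

## Working session

There is one attempt and no reset: what is moved stays moved. The work goes in short steps, Python scripts to look and compute and a shell command to move; the robot and the scene stay as the last step left them, time stands still between calls to the robot, and variables do not carry over. Pictures are saved under pics/ and viewed, at most 13 in all, crops included, and the job is handed in when it is done.

```bash
mkdir -p pics
python3 - <<'E'
from station import *
import cv2,pickle
print(read_state()); print(grasp_offset if not callable(grasp_offset) else grasp_offset())
for n in ["scene","top"]:
    p=snapshot(n); cv2.imwrite(f"pics/{n}0.png",p["image"][:,:,::-1]); pickle.dump(p,open(f"{n}0.pkl","wb"))
    for k in ["tongs","tongs_grip","stand","rack","pocket_mouth","mandrel","tray","blue_dropper","red_dropper","weight"]:
        print(n,k,[([round(float(v),3) for v in d["point"]],round(d["confidence"],2)) for d in place_of(p,k)[:3]])
E
```

```text
{'time_s': 0.0, 'q': array([ 9.37720307e-01,  1.81570331e-01,  1.60801515e+00, -4.20150529e-06,
        1.35380782e+00, -2.06310385e-01]), 'joint_vel': array([-0.00180187, -0.00135724, -0.00124481, -0.00142356, -0.00016984,
       -0.00018821]), 'joint_efforts': array([-1.55224247e-03, -4.44860137e+01, -3.51341736e+01, -3.92022430e-04,
        8.74133839e-03,  1.05968951e-05]), 'tool_pos': array([0.23766046, 0.52296976, 0.23036424]), 'eef_rot': array([-3.13982935e+00, -3.64847465e-04,  2.71482760e+00]), 'ft_force': array([ 0.03335663,  0.48247141, -0.72277788]), 'torque': array([0.01578914, 0.00077091, 0.00938846]), 'finger_force': 0.0, 'finger_gap': 0.08561208872066162}
0.0187
scene tongs []
scene tongs_grip [([0.481, 0.271, 0.139], 0.69)]
scene stand [([0.48, 0.277, -0.001], 0.76), ([0.309, 0.259, -0.004], 0.69), ([0.385, 0.057, -0.003], 0.55)]
scene rack [([0.617, -0.044, 0.001], 0.81)]
scene pocket_mouth [([0.57, -0.061, 0.13], 0.94)]
scene mandrel [([0.48, 0.275, -0.0], 0.5)]
scene tray [([0.505, -0.294, 0.002], 0.73)]
scene blue_dropper [([0.385, 0.061, -0.002], 0.84), ([0.62, -0.047, 0.003], 0.58)]
scene red_dropper [([0.48, 0.274, -0.002], 0.73), ([0.507, -0.291, -0.0], 0.64), ([0.379, -0.055, -0.002], 0.6)]
scene weight [([0.439, 0.014, -0.001], 0.56)]
top tongs [([0.478, 0.269, 0.007], 0.64)]
top tongs_grip [([0.48, 0.273, 0.138], 0.91)]
top stand [([0.481, 0.27, 0.003], 0.69), ([0.312, 0.26, 0.003], 0.56)]
top rack [([0.617, -0.047, 0.005], 0.61)]
top pocket_mouth [([0.566, -0.066, 0.13], 0.63)]
top mandrel []
top tray [([0.508, -0.299, -0.003], 0.81)]
top blue_dropper [([0.384, 0.054, 0.003], 0.76)]
top red_dropper [([0.376, -0.052, -0.002], 0.69)]
top weight [([0.44, 0.012, -0.003], 0.75)]
```

View pics/scene0.png

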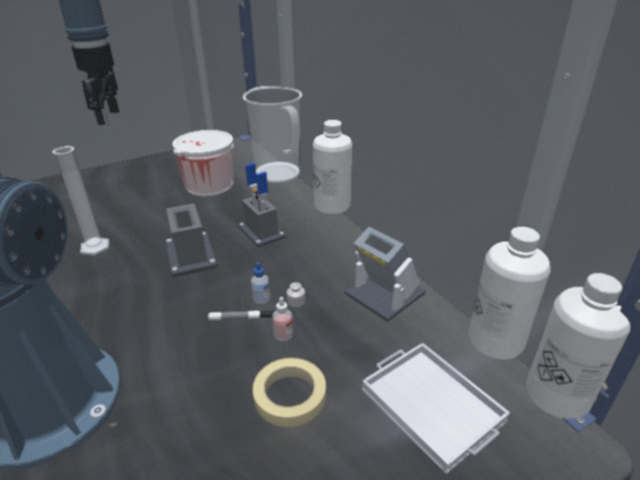

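View pics/top0.png

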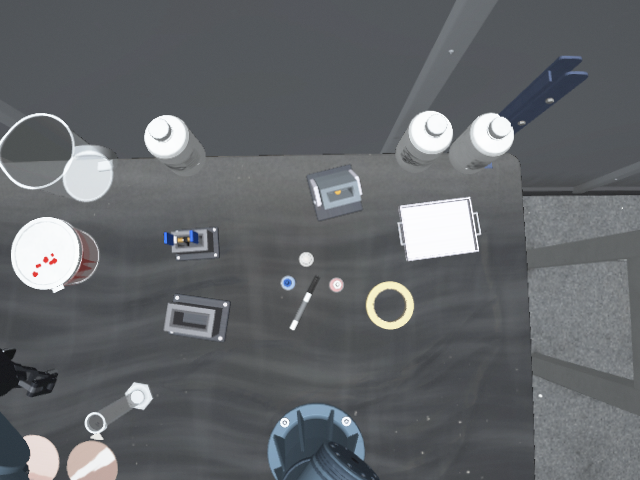

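Candidates for the stand are (205,243) in the top picture, which holds the tongs, and the larger empty one at (195,318). The smaller one with the blue-handled tongs fits the description. I'll confirm that in an enlarged crop, rectified to world planes, and read the yaws from the same crop.

```bash
cat > h.py <<'E'
import numpy as np,cv2,pickle
def proj(p,X):
    return cv2.projectPoints(np.float64(X).reshape(-1,1,3),cv2.Rodrigues(p["R"])[0],np.float64(p["t"]),np.float64(p["camera_matrix"]),np.float64(p["distortion"]))[0].reshape(-1,2)
def rect(p,c,z,w=400,h=300,s=0.5e-3):
    # x up, y left
    v,u=np.mgrid[0:h,0:w]
    X=np.stack([c[0]-(v-h/2)*s,c[1]-(u-w/2)*s,np.full(u.shape,z)],-1)
    m=proj(p,X).reshape(h,w,2).astype(np.float32)
    im=cv2.remap(p["image"],m[...,0],m[...,1],cv2.INTER_CUBIC)[:,:,::-1].copy()
    for k in range(0,w,40): im[::4,k]=(0,255,255)
    for k in range(10,h,40): im[k,::4]=(0,255,255)
    cv2.drawMarker(im,(w//2,h//2),(0,0,255)); return im
E
python3 - <<'E'
from h import *
p=pickle.load(open("top0.pkl","rb"))
a=rect(p,(.48,.271),.0); b=rect(p,(.48,.271),.155); c=rect(p,(.617,-.046),0.); d=rect(p,(.507,-.297),.022)
cv2.imwrite("pics/r.png",np.vstack([np.hstack([a,b]),np.hstack([c,d])]))
E
```

```text
(no output)
```

View pics/r.png

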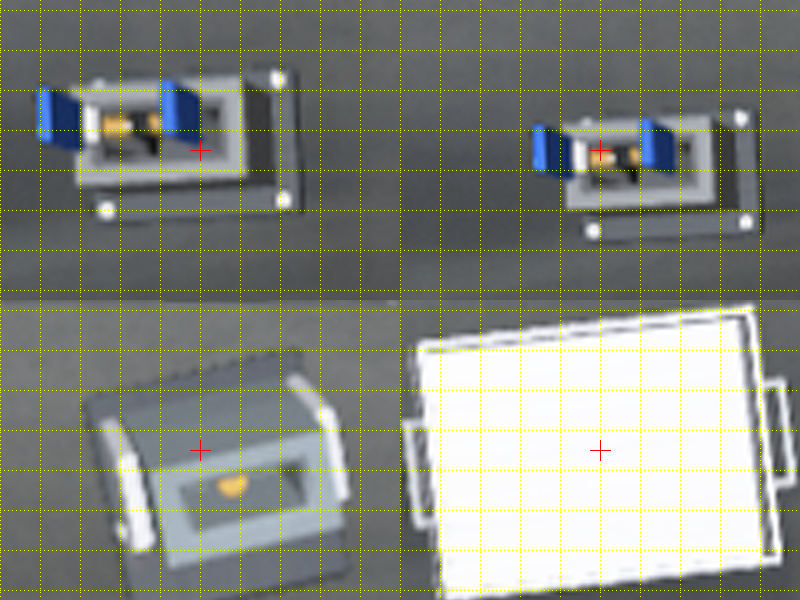

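The scene picture shows the stand with tongs at (260,215), the rack mouth at (380,245), the tray at (435,400), and the look-alike large stand at (190,240). The crop confirms the smaller stand: a well with blue handles, and a foot of about 104 × 74 mm. Next I'll fit the rack and stand from corners.

```bash
cat >> h.py <<'E'
from scipy.spatial.transform import Rotation as Ro
ax=np.array([-.4226,0,.9063]); ux=np.array([.9063,0,.4226]); uy=np.array([0,1.,0]); MO=np.array([0,0,.022])+.123*ax
def W(par,L): return np.array(L)@Ro.from_euler("z",par[2]).as_matrix().T+[par[0],par[1],0]
FACE=[MO+a*.022*ux+b*.04*uy for a,b in((1,1),(1,-1),(-1,-1),(-1,1))]
SLOT=[MO+a*.010*ux+b*.026*uy for a,b in((1,1),(1,-1),(-1,-1),(-1,1))]
STTOP=[[a*.023,b*.040,.076] for a,b in((1,1),(1,-1),(-1,-1),(-1,1))]
STFT=[[a*.037,b*.052,.006] for a,b in((1,1),(1,-1),(-1,-1),(-1,1))]
TRAY=[[a*.065,b*.085,.022] for a,b in((1,1),(1,-1),(-1,-1),(-1,1))]
def tile(c,z,pts,s=.5e-3): return [[c[0]-(v-150)*s,c[1]-(u-200)*s,z] for u,v in pts]
E
python3 - <<'E'
from h import *
from scipy.optimize import least_squares
p=pickle.load(open("top0.pkl","rb")); q=pickle.load(open("scene0.pkl","rb"))
def fit(model,clicks,x0,idx=None):
    m=np.array(model); px=proj(p,clicks)
    r=least_squares(lambda a:(proj(p,W(a,m))-px).ravel(),x0); print(np.round(r.x,4),np.degrees(r.x[2]).round(2),"rms px",np.sqrt(np.mean(r.fun**2)).round(2)); return r.x
rk=fit(FACE+SLOT,tile((.617,-.046),0,[(153,170),(327,132),(345,223),(168,267),(178,188),(297,160),(306,200),(197,230)]),[.617,-.046,.24])
st=fit(STTOP,tile((.48,.271),0,[(72,85),(243,75),(247,177),(77,186)]),[.48,.271,.05])
tr=fit(TRAY,tile((.507,-.297),.022,[(17,45),(353,7),(380,262),(44,301)]),[.507,-.297,.1])
print("mouth",W(rk,[MO]))
pickle.dump((rk,st,tr),open("fit.pkl","wb"))
S=6
def crop(p,c,sh=(66,50)):
    x,y=int(c[0]-sh[0]/2),int(c[1]-sh[1]/2)
    im=cv2.resize(p["image"][y:y+sh[1],x:x+sh[0],::-1],None,fx=S,fy=S,interpolation=cv2.INTER_CUBIC)
    for par,M in((rk,FACE),(rk,SLOT),(st,STTOP),(st,STFT),(tr,TRAY)):
        pts=((proj(p,W(par,M))-[x,y]+.5)*S).astype(int); cv2.polylines(im,[pts],True,(0,0,255),1)
    return im
rows=[np.hstack([crop(c,proj(c,W(rk,[MO]))[0]),crop(c,proj(c,W(st,[[0,0,.06]]))[0])]) for c in(p,q)]
cv2.imwrite("pics/o.png",np.vstack(rows))
E
```

```text
[ 0.6184 -0.0486  0.2375] 13.61 rms px 0.65
[0.4819 0.2717 0.0525] 3.01 rms px 0.25
[ 0.5051 -0.2963  0.1109] 6.35 rms px 0.31
mouth [[ 0.56789654 -0.06086058  0.1334749 ]]
```

View pics/o.png

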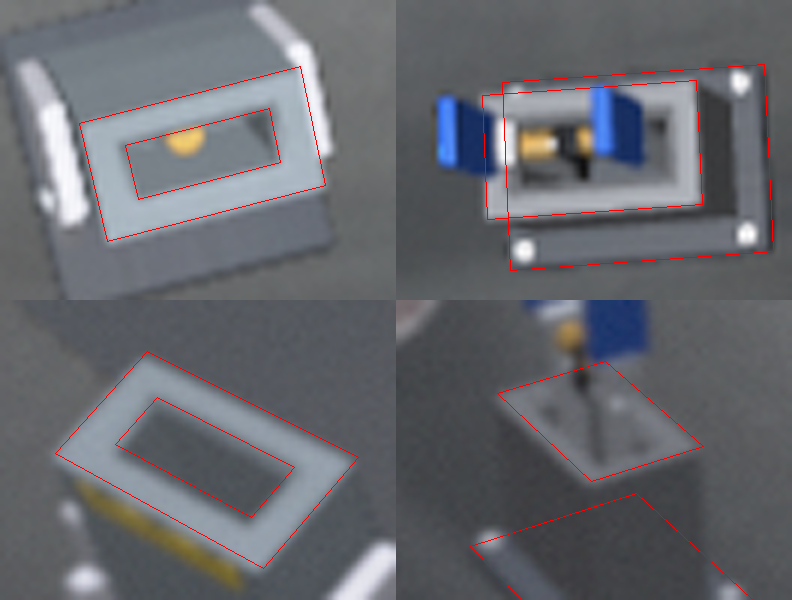

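Everything fits well except that the stand wants about 1–2 mm more y; I'll use (0.482, 0.2735) with a yaw of 3°. Next is the approach to the tongs.

```bash
cat >> h.py <<'E'
def goal(tip,yaw,tilt,d=.111):
    "tongs tip pose -> row numbers from the present pose"
    from station import read_state
    s=read_state(); Rt=Ro.from_euler("ZY",[yaw,-tilt],degrees=True)
    tcp=np.array(tip)+d*Rt.apply([0,0,1])
    rv=(Rt*Ro.from_matrix(np.diag([-1.,1,-1]))*Ro.from_euler("xyz",s["eef_rot"]).inv()).as_rotvec()
    print("tcp",tcp.round(4),"trans",((tcp-s["tool_pos"])/.25).round(3),"rot",(rv/np.pi).round(4),"deg",np.degrees(np.linalg.norm(rv)).round(1))
E
python3 -c "
from h import *
goal([.482,.2735,.11],3,0);goal([.482,.2735,.01],3,0)"
```

```text
tcp [0.482  0.2735 0.221 ] trans [ 0.976 -1.    -0.041] rot [ 0.     -0.      0.1525] deg 27.5
tcp [0.482  0.2735 0.121 ] trans [ 0.976 -1.    -0.441] rot [ 0.     -0.      0.1525] deg 27.5
```

```bash
python3 -m jog '{"translation":[[0.25,-0.25,0],[0.5,-0.5,0],[0.75,-0.75,0],[0.976,-0.998,-0.041],[0.976,-0.998,-0.041],[0.976,-0.998,-0.041],[0.976,-0.998,-0.041]],"delta_rot":[[0,0,0.04],[0,0,0.08],[0,0,0.12],[0,0,0.1525],[0,0,0.1525],[0,0,0.1525],[0,0,0.1525]]}' 1 20; python3 -c "
from h import *
goal([.482,.2735,.01],3,0)"
```

```text
time_s: 1.98
tool_pos: [0.4837, 0.2718, 0.2208]
eef_rot: [-3.141, -0.0, -3.094]
ft_force: [-0.5, 0.1, -0.1]
finger_gap: 0.0854
finger_force: 0.0
tcp [0.482  0.2735 0.121 ] trans [-0.007  0.007 -0.399] rot [ 0.0001 -0.      0.0014] deg 0.2
```

```bash
python3 -m jog '{"translation":[[0,0,-0.1],[0,0,-0.2],[0,0,-0.3],[0,0,-0.4],[0,0,-0.4],[0,0,-0.4]],"delta_rot":[[0,0,0],[0,0,0],[0,0,0],[0,0,0],[0,0,0],[0,0,0]]}'
python3 - <<'E'
from h import *
from station import snapshot
goal([.482,.2735,.01],3,0)
p=snapshot("top");q=snapshot("scene")
c=[]
for n,s in((p,(.482,.2735,.12)),(q,(.482,.2735,.12))):
    x,y=map(int,proj(n,[s])[0]); c.append(cv2.resize(n["image"][y-37:y+38,x-33:x+33,::-1],None,fx=6,fy=6,interpolation=cv2.INTER_CUBIC))
cv2.imwrite("pics/g.png",np.hstack(c))
E
```

```text
time_s: 2.72
tool_pos: [0.4822, 0.2747, 0.1221]
eef_rot: [3.141, 0.001, -3.088]
ft_force: [-0.5, -0.2, 0.7]
finger_gap: 0.085
finger_force: 0.0
tcp [0.482  0.2735 0.121 ] trans [-0.001 -0.005 -0.004] rot [-0.0002  0.0003 -0.0002] deg 0.1
```

View pics/g.png

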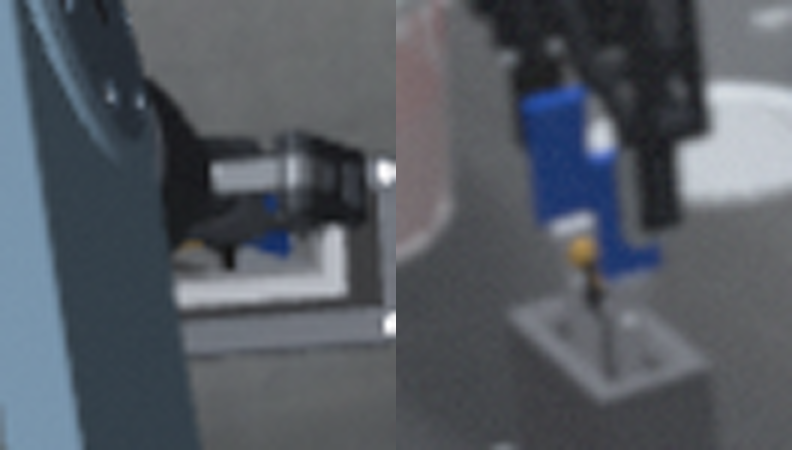

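The fingers straddle the blue handles, with the tips above the guide pins. Closing to about 53 mm.

```bash
python3 -m jog '{"translation":[[0,0,0],[0,0,0],[0,0,0],[0,0,0],[0,0,0],[0,0,0],[0,0,0],[0,0,0]],"delta_rot":[[0,0,0],[0,0,0],[0,0,0],[0,0,0],[0,0,0],[0,0,0],[0,0,0],[0,0,0]]}' 0.24 25
```

```text
time_s: 3.82
tool_pos: [0.4829, 0.2741, 0.1223]
eef_rot: [3.141, 0.002, -3.089]
ft_force: [-0.6, -0.0, 4.9]
finger_gap: 0.0529
finger_force: 7.4
```

```bash
python3 -m jog '{"translation":[[0,0,0.06],[0,0,0.14],[0,0,0.22],[0,0,0.32],[0,0,0.42],[0,0,0.52],[0,0,0.6],[0,0,0.64],[0,0,0.64],[0,0,0.64],[0,0,0.64]],"delta_rot":[[0,0,0],[0,0,0],[0,0,0],[0,0,0],[0,0,0],[0,0,0],[0,0,0],[0,0,0],[0,0,0],[0,0,0],[0,0,0]]}'
python3 - <<'E'
from h import *
from station import *
s=read_state();t=s["tool_pos"]
p=snapshot("top");q=snapshot("scene")
for n in(p,q):
    print([(np.round(d["point"],3),round(d["confidence"],2)) for k in("tongs","tongs_grip") for d in place_of(n,k)[:1]])
im=[]
x,y=map(int,proj(q,[t-[0,0,.05]])[0]); a=q["image"][y-60:y+60,x-50:x+50,::-1].copy()
a=cv2.resize(a,None,fx=5,fy=5,interpolation=cv2.INTER_CUBIC)
for z in(0,-.111):
    u=((proj(q,[t+[0,0,z]])[0]-[x-50,y-60]+.5)*5).astype(int); cv2.drawMarker(a,tuple(map(int,u)),(0,0,255))
cv2.imwrite("pics/l.png",a)
E
```

```text
time_s: 5.2
tool_pos: [0.4815, 0.2738, 0.28]
eef_rot: [-3.141, -0.002, -3.089]
ft_force: [0.7, 0.5, -0.6]
finger_gap: 0.0529
finger_force: 6.1
[(array([0.48 , 0.275, 0.167]), 0.66), (array([0.479, 0.276, 0.291]), 0.5)]
[(array([0.476, 0.27 , 0.164]), 0.84), (array([0.48 , 0.274, 0.296]), 0.59)]
```

View pics/l.png

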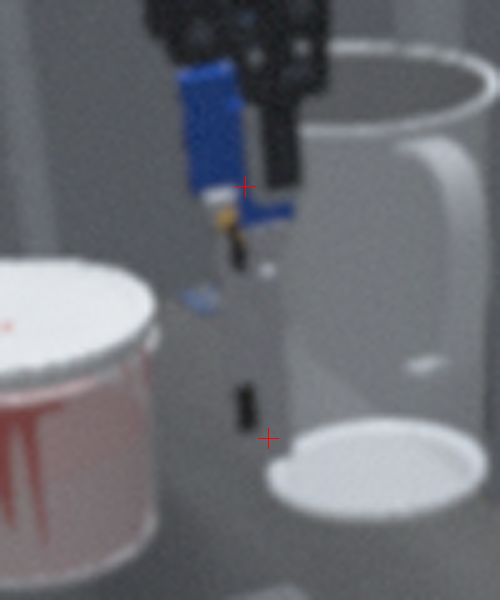

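The tongs are held as expected: predicted tips at (268,437), dark tip at (247,405) for the far leg. Next I'll move above the pocket with the tilt.

Run:
```python
from h import *
rk=pickle.load(open("fit.pkl","rb"))[0]; yaw=np.degrees(rk[2])
for k in(.04,0,-.066): goal(W(rk,[MO+k*ax])[0],yaw,25,.112)
```

```text
tcp [ 0.5055 -0.076   0.2712] trans [ 0.094 -1.4   -0.038] rot [ 0.0201 -0.1377  0.058 ] deg 27.1
tcp [ 0.5219 -0.072   0.235 ] trans [ 0.16  -1.384 -0.183] rot [ 0.0201 -0.1377  0.058 ] deg 27.1
tcp [ 0.549  -0.0654  0.1752] trans [ 0.268 -1.357 -0.423] rot [ 0.0201 -0.1377  0.058 ] deg 27.1
```

```bash
python3 -m jog '{"translation":[[0.0,-0.1,0.08],[0.02,-0.25,0.08],[0.04,-0.4,0.08],[0.06,-0.55,0.08],[0.08,-0.75,0.08],[0.09,-0.9,0.05],[0.09,-0.9,0.05]],"delta_rot":[[0.003,-0.02,0.008],[0.006,-0.045,0.018],[0.01,-0.07,0.03],[0.014,-0.1,0.042],[0.018,-0.125,0.053],[0.0201,-0.1377,0.058],[0.0201,-0.1377,0.058]]}'
python3 - <<'E'
from h import *
rk=pickle.load(open("fit.pkl","rb"))[0]; yaw=np.degrees(rk[2])
for k in(.03,0,-.066): goal(W(rk,[MO+k*ax])[0],yaw,25,.112)
E
```

```text
time_s: 6.38
tool_pos: [0.5039, 0.0462, 0.2928]
eef_rot: [3.141, 0.436, -2.909]
ft_force: [-0.2, 0.3, -0.6]
finger_gap: 0.0526
finger_force: 6.1
tcp [ 0.5096 -0.075   0.2622] trans [ 0.023 -0.485 -0.123] rot [ 0.     -0.0002  0.0017] deg 0.3
tcp [ 0.5219 -0.072   0.235 ] trans [ 0.072 -0.473 -0.231] rot [ 0.     -0.0002  0.0017] deg 0.3
tcp [ 0.549  -0.0654  0.1752] trans [ 0.181 -0.447 -0.471] rot [ 0.     -0.0002  0.0017] deg 0.3
```

```bash
python3 -m jog '{"translation":[[0.01,-0.15,-0.02],[0.015,-0.3,-0.06],[0.023,-0.42,-0.1],[0.023,-0.487,-0.123],[0.023,-0.487,-0.123],[0.023,-0.487,-0.123],[0.023,-0.487,-0.123]],"delta_rot":[[0,0,0],[0,0,0],[0,0,0],[0,0,0],[0,0,0],[0,0,0],[0,0,0]]}'
python3 - <<'E'
from h import *
from station import *
rk=pickle.load(open("fit.pkl","rb"))[0]; yaw=np.degrees(rk[2])
for k in(.03,0,-.066): goal(W(rk,[MO+k*ax])[0],yaw,25,.112)
s=read_state();R=Ro.from_euler("xyz",s["eef_rot"]);tip=s["tool_pos"]+R.apply([0,0,.112]);print("tip",tip)
c=[]
Rt=R*Ro.from_matrix(np.diag([-1.,1,-1]))
for n in("top","scene"):
    p=snapshot(n); print([(np.round(d["point"],3),round(d["confidence"],2)) for k in("tongs","tongs_grip","pocket_mouth") for d in place_of(p,k)[:1]])
    x,y=map(int,proj(p,[tip])[0]); a=cv2.resize(p["image"][y-50:y+40,x-33:x+33,::-1],None,fx=6,fy=6,interpolation=cv2.INTER_CUBIC)
    g=lambda X:((proj(p,X)-[x-33,y-50]+.5)*6).astype(int)
    cv2.polylines(a,[g(W(rk,SLOT))],True,(0,255,0),1)
    w=.019
    for sg in(1,-1): cv2.polylines(a,[g(tip+Rt.apply([[e*.006,sg*k,h] for e,k,h in((1,w-.0025,0),(1,w+.0025,0),(-1,w+.0025,0),(-1,w-.0025,0))]))],True,(0,0,255),1)
    c.append(a)
cv2.imwrite("pics/m.png",np.hstack(c))
E
```

```text
time_s: 7.25
tool_pos: [0.5105, -0.0718, 0.2632]
eef_rot: [-3.141, 0.437, -2.902]
ft_force: [0.8, -0.2, -0.8]
finger_gap: 0.0532
finger_force: 6.1
tcp [ 0.5096 -0.075   0.2622] trans [-0.004 -0.013 -0.004] rot [ 0.      0.0002 -0.0005] deg 0.1
tcp [ 0.5219 -0.072   0.235 ] trans [ 0.046 -0.001 -0.113] rot [ 0.      0.0002 -0.0005] deg 0.1
tcp [ 0.549  -0.0654  0.1752] trans [ 0.154  0.025 -0.352] rot [ 0.      0.0002 -0.0005] deg 0.1
tip [ 0.5565513  -0.06055366  0.16175789]
[(array([ 0.556, -0.061,  0.156]), 0.87), (array([ 0.5  , -0.073,  0.274]), 0.57), (array([ 0.566, -0.065,  0.132]), 0.59)]
[(array([ 0.553, -0.063,  0.157]), 0.78), (array([ 0.502, -0.074,  0.277]), 0.83), (array([ 0.571, -0.057,  0.135]), 0.77)]
```

View pics/m.png

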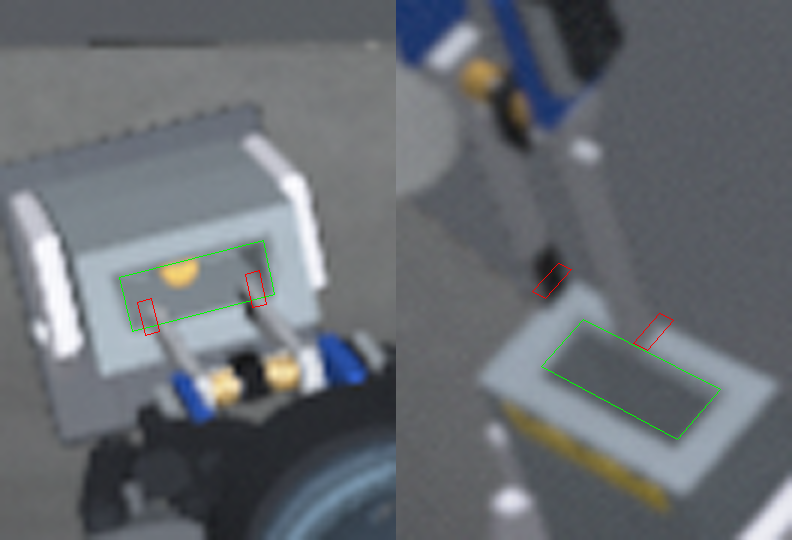

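Predicted tips (red) agree with the visible ones to about 2 mm: top right tip near (247,300), scene left tip near (548,285). I'll nudge x by 1.5 mm and go in a little way along the axis while watching the force.

```bash
python3 -m jog '{"translation":[[0.006,0,0],[0.023,0.004,-0.036],[0.039,0.008,-0.073],[0.055,0.012,-0.109],[0.065,0.0145,-0.131],[0.075,0.017,-0.152],[0.075,0.017,-0.152],[0.075,0.017,-0.152]],"delta_rot":[[0,0,0],[0,0,0],[0,0,0],[0,0,0],[0,0,0],[0,0,0],[0,0,0],[0,0,0]]}'
python3 - <<'E'
from h import *
from station import *
rk=pickle.load(open("fit.pkl","rb"))[0]
s=read_state();R=Ro.from_euler("xyz",s["eef_rot"]);tip=s["tool_pos"]+R.apply([0,0,.112]);print("force",s["ft_force"],s["torque"])
c=[]
for n in("top","scene"):
    p=snapshot(n); print([(np.round(d["point"],3),round(d["confidence"],2)) for k in("tongs","tongs_grip") for d in place_of(p,k)[:1]])
    x,y=map(int,proj(p,[tip])[0]); a=cv2.resize(p["image"][y-30:y+25,x-28:x+28,::-1],None,fx=7,fy=7,interpolation=cv2.INTER_CUBIC)
    g=lambda X:((proj(p,X)-[x-28,y-30]+.5)*7).astype(int)
    cv2.polylines(a,[g(W(rk,SLOT))],True,(0,255,0),1)
    c.append(a)
cv2.imwrite("pics/n.png",np.hstack(c))
E
```

```text
time_s: 8.65
tool_pos: [0.5291, -0.0686, 0.225]
eef_rot: [-3.141, 0.437, -2.904]
ft_force: [-0.0, 0.1, -0.4]
finger_gap: 0.0528
finger_force: 6.1
force [-0.00198068  0.12683546 -0.44917701] [-0.05594967  0.25093062 -0.03853046]
[(array([ 0.572, -0.061,  0.119]), 0.76), (array([ 0.52 , -0.072,  0.236]), 0.69)]
[(array([ 0.571, -0.062,  0.12 ]), 0.65), (array([ 0.518, -0.07 ,  0.241]), 0.79)]
```

View pics/n.png

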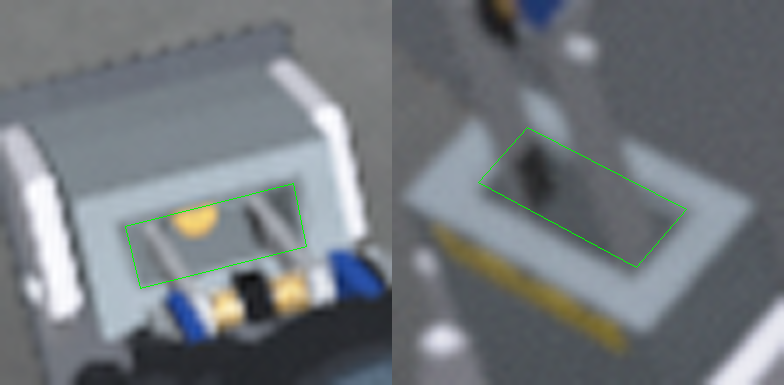

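The tips are inside the slot, legs at about (155,235) and (262,215) in the top crop, with no contact force. Now down to 66 mm depth.

```bash
python3 -m jog '{"translation":[[0.011,0.003,-0.025],[0.023,0.006,-0.05],[0.034,0.008,-0.075],[0.045,0.011,-0.1],[0.056,0.014,-0.124],[0.068,0.016,-0.149],[0.079,0.019,-0.174],[0.088,0.0215,-0.195],[0.088,0.0215,-0.195],[0.088,0.0215,-0.195]],"delta_rot":[[0,0,0],[0,0,0],[0,0,0],[0,0,0],[0,0,0],[0,0,0],[0,0,0],[0,0,0],[0,0,0],[0,0,0]]}'
```

```text
time_s: 10.2
tool_pos: [0.5511, -0.0632, 0.1762]
eef_rot: [-3.141, 0.437, -2.904]
ft_force: [-0.2, -0.3, -1.3]
finger_gap: 0.0531
finger_force: 6.1
```

Free all the way. Squeezing now.

```bash
python3 -m jog '{"translation":[[0,0,0],[0,0,0],[0,0,0],[0,0,0],[0,0,0],[0,0,0],[0,0,0],[0,0,0]],"delta_rot":[[0,0,0],[0,0,0],[0,0,0],[0,0,0],[0,0,0],[0,0,0],[0,0,0],[0,0,0]]}' -0.4 35
```

```text
time_s: 11.2
tool_pos: [0.5514, -0.0636, 0.1767]
eef_rot: [-3.14, 0.438, -2.904]
ft_force: [-2.9, -2.2, 4.4]
finger_gap: 0.0354
finger_force: 35.2
```

```bash
python3 -m jog '{"translation":[[-0.01,-0.0024,0.022],[-0.025,-0.006,0.055],[-0.045,-0.011,0.099],[-0.065,-0.016,0.143],[-0.085,-0.021,0.187],[-0.105,-0.0255,0.231],[-0.125,-0.03,0.275],[-0.145,-0.035,0.319],[-0.165,-0.04,0.363],[-0.19,-0.046,0.418],[-0.222,-0.054,0.489],[-0.222,-0.054,0.489]],"delta_rot":[[0,0,0],[0,0,0],[0,0,0],[0,0,0],[0,0,0],[0,0,0],[0,0,0],[0,0,0],[0,0,0],[0,0,0],[0,0,0],[0,0,0]]}'
python3 -m jog '{"translation":[[0,0,0.06],[0,0,0.12],[0,0,0.16],[0,0,0.16],[0,0,0.16]],"delta_rot":[[0,0,0],[0,0,0],[0,0,0],[0,0,0],[0,0,0]]}'
python3 - <<'E'
from h import *
from station import *
s=read_state();R=Ro.from_euler("xyz",s["eef_rot"]);tip=s["tool_pos"]+R.apply([0,0,.112]);end=s["tool_pos"]+R.apply([0,0,.161]);print(tip,end)
c=[]
for n in("top","scene"):
    p=snapshot(n); print([(np.round(d["point"],3),round(d["confidence"],2)) for k in("tongs","tongs_grip","mandrel") for d in place_of(p,k)[:1]])
    x,y=map(int,proj(p,[tip])[0]); a=cv2.resize(p["image"][y-45:y+45,x-33:x+33,::-1],None,fx=6,fy=6,interpolation=cv2.INTER_CUBIC)
    for e in(tip,end):
        u=((proj(p,[e])[0]-[x-33,y-45]+.5)*6).astype(int); cv2.drawMarker(a,tuple(map(int,u)),(0,255,0))
    c.append(a)
cv2.imwrite("pics/w.png",np.hstack(c))
E
```

```text
time_s: 12.7
tool_pos: [0.496, -0.0774, 0.3004]
eef_rot: [-3.139, 0.439, -2.904]
ft_force: [0.6, -0.7, -0.9]
finger_gap: 0.035
finger_force: 35.4
time_s: 13.32
tool_pos: [0.4953, -0.0766, 0.3378]
eef_rot: [3.141, 0.436, -2.904]
ft_force: [-0.6, -0.1, -0.9]
finger_gap: 0.0349
finger_force: 35.4
[ 0.54128023 -0.06536903  0.23624234] [ 0.5613814  -0.06047514  0.19182395]
[(array([ 0.54 , -0.067,  0.23 ]), 0.71), (array([ 0.486, -0.08 ,  0.344]), 0.57), (array([ 0.553, -0.063,  0.194]), 0.54)]
[(array([ 0.539, -0.07 ,  0.228]), 0.81), (array([ 0.484, -0.08 ,  0.35 ]), 0.9), (array([ 0.554, -0.064,  0.186]), 0.74)]
```

View pics/w.png

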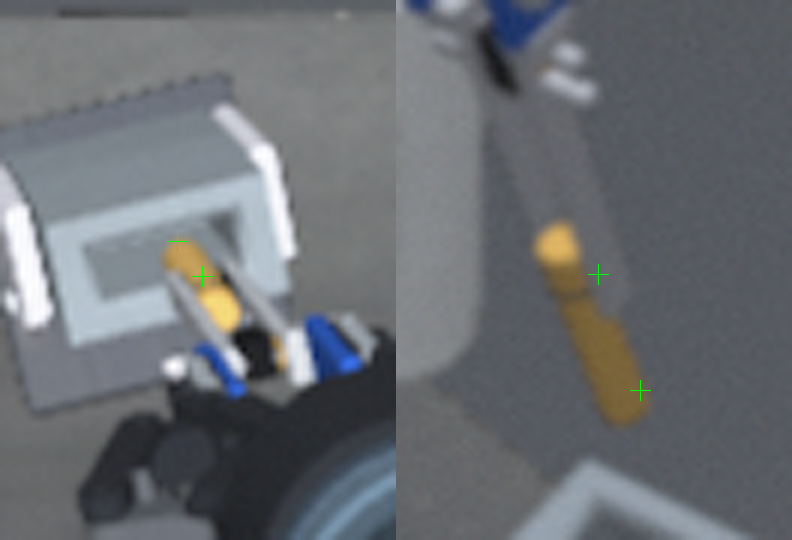

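The mandrel is held and clear of the pocket; its end is near (620,415) in the scene crop, at z≈0.19. Next I'll hover over the tray with more tilt.

Run:
```python
from h import *
from station import read_state
tr=pickle.load(open("fit.pkl","rb"))[2]
print(read_state()["q"].round(3))
goal(W(tr,[[.028,-.021,.15]])[0],-28,45,.159)
```

```text
[-0.604 -0.351  1.946  0.337  1.263 -2.469]
tcp [ 0.436  -0.2612  0.2624] trans [-0.238 -0.738 -0.303] rot [-0.0143 -0.1127 -0.2287] deg 46.0
```

```bash
python3 -m jog '{"translation":[[-0.03,-0.1,0],[-0.07,-0.2,0],[-0.1,-0.3,0],[-0.14,-0.42,-0.03],[-0.17,-0.54,-0.08],[-0.2,-0.64,-0.15],[-0.238,-0.738,-0.23],[-0.238,-0.738,-0.303],[-0.238,-0.738,-0.303],[-0.238,-0.738,-0.303]],"delta_rot":[[-0.002,-0.014,-0.029],[-0.004,-0.028,-0.057],[-0.006,-0.042,-0.086],[-0.008,-0.056,-0.114],[-0.009,-0.071,-0.143],[-0.011,-0.085,-0.172],[-0.0125,-0.1,-0.2],[-0.0143,-0.1127,-0.2287],[-0.0143,-0.1127,-0.2287],[-0.0143,-0.1127,-0.2287]]}'
python3 - <<'E'
from h import *
from station import *
tr=pickle.load(open("fit.pkl","rb"))[2]
s=read_state(); print(s["q"].round(3))
for n in("top","scene"):
    p=snapshot(n); m=[(np.round(d["point"],3),round(d["confidence"],2)) for k in("tongs","mandrel") for d in place_of(p,k)[:1]]; print(m)
goal(W(tr,[[.028,-.021,.06]])[0],-28,60,.159)
goal(W(tr,[[.028,-.021,.06]])[0],-28,45,.159)
E
```

```text
time_s: 14.98
tool_pos: [0.4365, -0.2614, 0.2639]
eef_rot: [-3.14, 0.787, 2.656]
ft_force: [0.1, -0.4, -1.4]
finger_gap: 0.0351
finger_force: 35.6
[-1.009 -0.534  2.337  0.573  0.708 -2.414]
[(array([ 0.504, -0.297,  0.177]), 0.85), (array([ 0.533, -0.312,  0.148]), 0.6)]
[(array([ 0.504, -0.304,  0.177]), 0.59), (array([ 0.532, -0.314,  0.143]), 0.66)]
tcp [ 0.4137 -0.2494  0.1395] trans [-0.09   0.048 -0.495] rot [-0.0387 -0.0734 -0.0001] deg 14.9
tcp [ 0.436  -0.2612  0.1724] trans [-0.001  0.001 -0.364] rot [ 0.0004  0.0002 -0.0002] deg 0.1
```

```bash
python3 -m jog '{"translation":[[0,0,-0.06],[0,0,-0.14],[0,0,-0.22],[0,0,-0.3],[0,0,-0.38],[0,0,-0.44],[0,0,-0.47],[0,0,-0.48],[0,0,-0.48]],"delta_rot":[[0,0,0],[0,0,0],[0,0,0],[0,0,0],[0,0,0],[0,0,0],[0,0,0],[0,0,0],[0,0,0]]}'
python3 - <<'E'
from station import *
s=read_state(); print(s["q"].round(3))
for n in("top","scene"):
    p=snapshot(n); print([(d["point"].round(3) if hasattr(d["point"],"round") else d["point"],round(d["confidence"],2)) for k in("tongs","mandrel") for d in place_of(p,k)[:1]])
E
```

```text
time_s: 16.4
tool_pos: [0.4358, -0.261, 0.142]
eef_rot: [3.142, 0.785, 2.653]
ft_force: [0.7, 0.1, -2.6]
finger_gap: 0.0354
finger_force: 35.6
[-1.009 -0.254  2.449  1.019  0.425 -2.933]
[([0.5056, -0.2975, 0.0567], 0.56), ([0.5304, -0.3137, 0.0258], 0.52)]
[([0.5061, -0.2987, 0.0548], 0.79), ([0.5294, -0.3141, 0.0213], 0.56)]
```

```bash
python3 -m jog '{"translation":[[0.009,-0.005,0],[0.018,-0.009,0],[0.018,-0.009,0],[0.018,-0.009,-0.008],[0.018,-0.009,-0.016],[0.018,-0.009,-0.016]],"delta_rot":[[0.0065,0.0123,0],[0.0129,0.0245,0],[0.0129,0.0245,0],[0.0129,0.0245,0],[0.0129,0.0245,0],[0.0129,0.0245,0]]}'; python3 -c "
from station import *
print(read_state()['q'].round(3))"
```

```text
time_s: 17.45
tool_pos: [0.4401, -0.2631, 0.1379]
eef_rot: [3.141, 0.698, 2.653]
ft_force: [0.4, -0.3, -2.2]
finger_gap: 0.0354
finger_force: 35.6
[-0.964 -0.214  2.38   0.753  0.445 -2.649]
```

Joints are comfortable again. Stepping down until contact.

```bash
python3 -m jog '{"translation":[[0,0,-0.006],[0,0,-0.012],[0,0,-0.012]],"delta_rot":[[0,0,0],[0,0,0],[0,0,0]]}'
python3 - <<'E'
from station import *
for n in("top","scene"):
    p=snapshot(n); print([([round(float(v),3) for v in d["point"]],round(d["confidence"],2)) for k in("tongs","mandrel") for d in place_of(p,k)[:1]])
E
```

```text
time_s: 17.82
tool_pos: [0.4404, -0.2634, 0.1354]
eef_rot: [-3.141, 0.699, 2.653]
ft_force: [-0.8, -0.4, -2.1]
finger_gap: 0.0353
finger_force: 35.6
[([0.504, -0.294, 0.044], 0.84), ([0.528, -0.31, 0.011], 0.66)]
[([0.501, -0.3, 0.041], 0.55), ([0.525, -0.31, 0.006], 0.78)]
```

```bash
python3 -m jog '{"translation":[[0,0,-0.006],[0,0,-0.012],[0,0,-0.012]],"delta_rot":[[0,0,0],[0,0,0],[0,0,0]]}'; python3 -m jog '{"translation":[[0,0,-0.008],[0,0,-0.008]],"delta_rot":[[0,0,0],[0,0,0]]}'
```

```text
time_s: 18.5
tool_pos: [0.4411, -0.2641, 0.1335]
eef_rot: [-3.14, 0.701, 2.654]
ft_force: [-1.1, 2.4, 4.9]
finger_gap: 0.0353
finger_force: 36.0
time_s: 18.75
tool_pos: [0.4415, -0.2648, 0.1324]
eef_rot: [-3.139, 0.702, 2.654]
ft_force: [-2.4, 2.3, 6.9]
finger_gap: 0.0354
finger_force: 36.1
```

In contact, a change of about 8 N. Opening to the carrying width.

```bash
python3 -m jog '{"translation":[[0,0,0],[0,0,0],[0,0,0],[0,0,0],[0,0,0],[0,0,0]],"delta_rot":[[0,0,0],[0,0,0],[0,0,0],[0,0,0],[0,0,0],[0,0,0]]}' 0.24 25
python3 - <<'E'
from h import *
from station import *
c=[]
for n in("top","scene"):
    p=snapshot(n); print([([round(float(v),3) for v in d["point"]],round(d["confidence"],2)) for k in("tongs","tongs_grip","mandrel") for d in place_of(p,k)[:1]])
    x,y=map(int,proj(p,[[.5,-.29,.04]])[0]); c.append(cv2.resize(p["image"][max(y-50,0):y+50,x-40:x+40,::-1],(400,500),interpolation=cv2.INTER_CUBIC))
cv2.imwrite("pics/t.png",np.hstack(c))
E
```

```text
time_s: 19.5
tool_pos: [0.4405, -0.2634, 0.1305]
eef_rot: [-3.141, 0.699, 2.653]
ft_force: [0.5, -0.6, -0.6]
finger_gap: 0.053
finger_force: 6.1
[([0.499, -0.298, 0.04], 0.6), ([0.519, -0.309, 0.014], 0.46)]
[([0.499, -0.3, 0.039], 0.57), ([0.429, -0.256, 0.142], 0.84), ([0.521, -0.31, 0.007], 0.71)]
```

View pics/t.png

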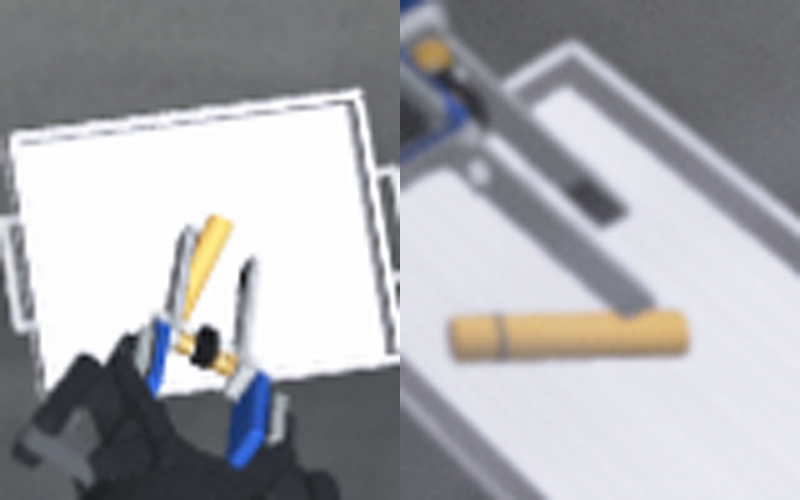

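The mandrel lies flat in the tray, at (570,335) in the scene crop. Lifting away and heading back to the stand.

```bash
python3 -m jog '{"translation":[[-0.01,0.005,0.03],[-0.03,0.015,0.1],[-0.03,0.015,0.25],[-0.03,0.015,0.4],[-0.03,0.015,0.55],[-0.03,0.015,0.65],[-0.03,0.015,0.65]],"delta_rot":[[0,0,0],[0,0,0],[0,0,0],[0,0,0],[0,0,0],[0,0,0],[0,0,0]]}'
python3 - <<'E'
from h import *
from station import *
print(read_state()["q"].round(3))
goal([.482,.2735,.18],3,0,.117); goal([.5,-.1,.2],3,0,.117)
E
```

```text
time_s: 20.78
tool_pos: [0.4336, -0.2605, 0.2956]
eef_rot: [-3.138, 0.703, 2.656]
ft_force: [-0.3, 0.7, -1.3]
finger_gap: 0.0531
finger_force: 6.1
[-0.978 -0.534  2.235  0.417  0.842 -2.246]
tcp [0.482  0.2735 0.297 ] trans [0.193 2.136 0.006] rot [0.0498 0.2209 0.1646] deg 50.4
tcp [ 0.5   -0.1    0.317] trans [0.265 0.642 0.086] rot [0.0498 0.2209 0.1646] deg 50.4
```

```bash
python3 -m jog '{"translation":[[0.03,0.06,0.06],[0.06,0.14,0.086],[0.09,0.22,0.086],[0.12,0.32,0.086],[0.15,0.42,0.086],[0.19,0.52,0.086],[0.23,0.6,0.086],[0.265,0.642,0.086],[0.265,0.642,0.086],[0.265,0.642,0.086]],"delta_rot":[[0.007,0.03,0.022],[0.014,0.06,0.045],[0.02,0.09,0.067],[0.027,0.12,0.09],[0.034,0.15,0.112],[0.041,0.18,0.134],[0.046,0.205,0.153],[0.0498,0.2209,0.1646],[0.0498,0.2209,0.1646],[0.0498,0.2209,0.1646]]}'
python3 - <<'E'
from h import *
from station import *
print(read_state()["q"].round(3))
goal([.482,.2735,.17],3,0,.117)
E
```

```text
time_s: 22.02
tool_pos: [0.4986, -0.0992, 0.3131]
eef_rot: [3.139, -0.006, -3.091]
ft_force: [-0.8, -0.1, -2.3]
finger_gap: 0.0529
finger_force: 6.1
[-0.43  -0.025  1.663 -0.     1.51  -2.051]
tcp [0.482  0.2735 0.287 ] trans [-0.067  1.491 -0.104] rot [-0.0007 -0.0018  0.0006] deg 0.4
```

```bash
python3 -m jog '{"translation":[[0,0.12,0],[-0.01,0.3,0],[-0.03,0.5,0],[-0.05,0.7,0],[-0.06,0.85,0],[-0.07,0.95,0],[-0.07,0.95,0]],"delta_rot":[[0,0,0],[0,0,0],[0,0,0],[0,0,0],[0,0,0],[0,0,0],[0,0,0]]}'; python3 -m jog '{"translation":[[0,0.15,-0.03],[0,0.3,-0.06],[0,0.45,-0.09],[0,0.542,-0.12],[0,0.542,-0.12],[0,0.542,-0.12],[0,0.542,-0.12],[0,0.542,-0.12]],"delta_rot":[[0,0,0],[0,0,0],[0,0,0],[0,0,0],[0,0,0],[0,0,0],[0,0,0],[0,0,0]]}'
python3 - <<'E'
from h import *
from station import *
st=np.array([.482,.2735,np.radians(3)])
s=read_state(); R=Ro.from_euler("xyz",s["eef_rot"]);tip=s["tool_pos"]+R.apply([0,0,.116]);print("tip",tip)
goal([.482,.2735,.17],3,0,.117)
c=[]
for n in("top","scene"):
    for i in range(3):
        p=snapshot(n); print(n,[(k,[round(float(v),4) for v in d["point"]],round(d["confidence"],2)) for k in("tongs","tongs_grip") for d in place_of(p,k)[:1]])
    x,y=map(int,proj(p,[tip+[0,0,-.03]])[0]); a=cv2.resize(p["image"][y-40:y+50,x-33:x+33,::-1],None,fx=6,fy=6,interpolation=cv2.INTER_CUBIC)
    g=lambda X:((proj(p,X)-[x-33,y-40]+.5)*6).astype(int)
    cv2.polylines(a,[g(W(st,STTOP))],True,(0,255,0),1)
    for sg in(1,-1): cv2.polylines(a,[g(tip+R.apply([[e*.006,sg*k,0] for e,k in((1,.016),(1,.021),(-1,.021),(-1,.016))]))],True,(0,0,255),1)
    c.append(a)
cv2.imwrite("pics/s.png",np.hstack(c))
E
```

```text
time_s: 22.9
tool_pos: [0.481, 0.1391, 0.3144]
eef_rot: [3.14, -0.004, -3.089]
ft_force: [0.9, -1.5, -0.7]
finger_gap: 0.053
finger_force: 6.1
time_s: 23.9
tool_pos: [0.4822, 0.273, 0.285]
eef_rot: [3.14, -0.004, -3.092]
ft_force: [-1.1, 0.2, -1.1]
finger_gap: 0.0532
finger_force: 6.1
tip [0.48174274 0.27316989 0.16895893]
tcp [0.482  0.2735 0.287 ] trans [-0.001  0.002  0.008] rot [-0.0005 -0.0012  0.0009] deg 0.3
top [('tongs', [0.4815, 0.27, 0.167], 0.73), ('tongs_grip', [0.4791, 0.2747, 0.2976], 0.74)]
top [('tongs', [0.4813, 0.2742, 0.1694], 0.67), ('tongs_grip', [0.4839, 0.2741, 0.2964], 0.59)]
top [('tongs', [0.4803, 0.2726, 0.1696], 0.76), ('tongs_grip', [0.4798, 0.2743, 0.3002], 0.54)]
scene [('tongs', [0.4781, 0.2715, 0.1706], 0.78), ('tongs_grip', [0.4762, 0.272, 0.3026], 0.62)]
scene [('tongs', [0.4769, 0.2713, 0.1687], 0.85), ('tongs_grip', [0.4788, 0.2754, 0.3007], 0.9)]
scene [('tongs', [0.4767, 0.2664, 0.1677], 0.91), ('tongs_grip', [0.4799, 0.2743, 0.3025], 0.88)]
```

View pics/s.png

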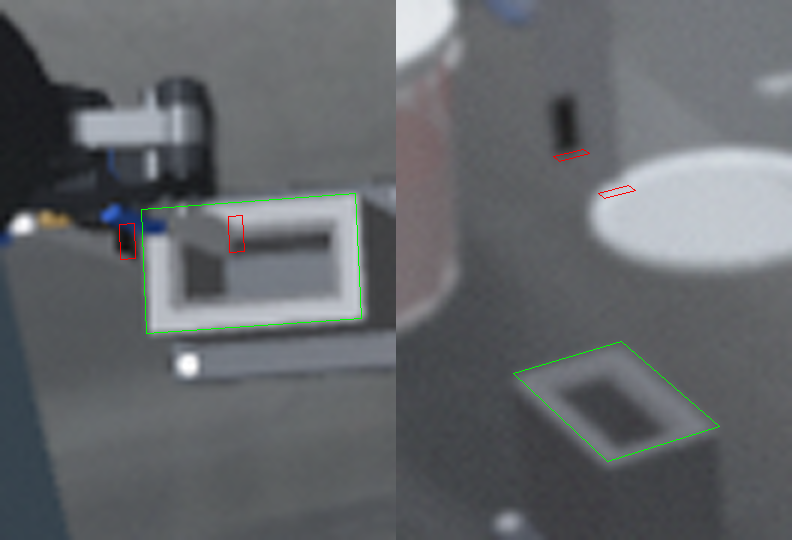

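The outlines match the well, and the tips are within about 2 mm of the prediction (dark tip (565,150) vs red (571,155)). Lowering with a 1 mm nudge.

```bash
python3 -m jog '{"translation":[[0.004,0.004,-0.08],[0.004,0.004,-0.18],[0.004,0.004,-0.28],[0.004,0.004,-0.33],[0.004,0.004,-0.37],[0.004,0.004,-0.41],[0.004,0.004,-0.45],[0.004,0.004,-0.45]],"delta_rot":[[0,0,0],[0,0,0],[0,0,0],[0,0,0],[0,0,0],[0,0,0],[0,0,0],[0,0,0]]}'
```

```text
time_s: 25.8
tool_pos: [0.4823, 0.2746, 0.1712]
eef_rot: [3.14, -0.006, -3.091]
ft_force: [0.4, 0.1, -1.1]
finger_gap: 0.0529
finger_force: 6.1
```

```bash
python3 -m jog '{"translation":[[0,0,-0.04],[0,0,-0.08],[0,0,-0.12],[0,0,-0.15],[0,0,-0.165],[0,0,-0.165]],"delta_rot":[[0,0,0],[0,0,0],[0,0,0],[0,0,0],[0,0,0],[0,0,0]]}'; python3 -m jog '{"translation":[[0,0,-0.006],[0,0,-0.012],[0,0,-0.012]],"delta_rot":[[0,0,0],[0,0,0],[0,0,0]]}'
```

```text
time_s: 26.55
tool_pos: [0.4826, 0.2748, 0.1305]
eef_rot: [3.14, -0.005, -3.091]
ft_force: [0.7, -0.6, -1.3]
finger_gap: 0.0528
finger_force: 6.1
time_s: 26.92
tool_pos: [0.4827, 0.2748, 0.1278]
eef_rot: [3.14, -0.004, -3.091]
ft_force: [-0.8, 0.0, -0.6]
finger_gap: 0.0534
finger_force: 6.1
```

```bash
python3 -m jog '{"translation":[[0,0,-0.006],[0,0,-0.01],[0,0,-0.01]],"delta_rot":[[0,0,0],[0,0,0],[0,0,0]]}'; python3 -m jog '{"translation":[[0,0,-0.006],[0,0,-0.006]],"delta_rot":[[0,0,0],[0,0,0]]}'
```

```text
time_s: 27.3
tool_pos: [0.4827, 0.2748, 0.1252]
eef_rot: [3.14, -0.005, -3.091]
ft_force: [0.3, 0.4, -0.6]
finger_gap: 0.0528
finger_force: 6.1
time_s: 27.55
tool_pos: [0.4827, 0.2748, 0.1236]
eef_rot: [3.14, -0.005, -3.091]
ft_force: [-0.1, -0.1, -0.7]
finger_gap: 0.0532
finger_force: 6.1
```

```bash
python3 -m jog '{"translation":[[0,0,-0.005],[0,0,-0.01],[0,0,-0.01]],"delta_rot":[[0,0,0],[0,0,0],[0,0,0]]}'
python3 - <<'E'
from station import *
for n in("top","scene"):
    p=snapshot(n); print([([round(float(v),4) for v in d["point"]],round(d["confidence"],2)) for k in("tongs","tongs_grip") for d in place_of(p,k)[:1]])
E
```

```text
time_s: 27.92
tool_pos: [0.4836, 0.275, 0.1223]
eef_rot: [3.14, -0.002, -3.091]
ft_force: [-0.1, -0.4, 5.8]
finger_gap: 0.0528
finger_force: 6.3
[([0.4819, 0.2747, 0.0082], 0.66), ([0.4805, 0.2747, 0.1363], 0.54)]
[([0.5673, -0.06, 0.1318], 0.31), ([0.4798, 0.2755, 0.1406], 0.87)]
```

On the floor. Letting go and retreating straight up.

```bash
python3 -m jog '{"translation":[[0,0,0],[0,0,0],[0,0,0],[0,0,0],[0,0,0],[0,0,0]],"delta_rot":[[0,0,0],[0,0,0],[0,0,0],[0,0,0],[0,0,0],[0,0,0]]}' 1; python3 -m jog '{"translation":[[0,0,0.04],[0,0,0.1],[0,0,0.2],[0,0,0.3],[0,0,0.45],[0,0,0.6],[0,0,0.6],[0,0,0.6],[0,0,0.6]],"delta_rot":[[0,0,0],[0,0,0],[0,0,0],[0,0,0],[0,0,0],[0,0,0],[0,0,0],[0,0,0],[0,0,0]]}'
python3 - <<'E'
from h import *
from station import *
for n in("top","scene"):
    p=snapshot(n); print([(k,[round(float(v),4) for v in d["point"]],round(d["confidence"],2)) for k in("tongs","tongs_grip","mandrel","blue_dropper","red_dropper","weight") for d in place_of(p,k)[:1]])
cv2.imwrite("pics/end.png",p["image"][:,:,::-1])
E
```

```text
time_s: 28.98
tool_pos: [0.4828, 0.2748, 0.1213]
eef_rot: [3.14, -0.004, -3.091]
ft_force: [-0.6, 0.5, -0.2]
finger_gap: 0.0852
finger_force: 0.0
time_s: 30.1
tool_pos: [0.482, 0.2746, 0.2701]
eef_rot: [3.141, -0.007, -3.091]
ft_force: [0.0, 0.5, -0.2]
finger_gap: 0.0856
finger_force: 0.0
[('tongs_grip', [0.483, 0.2774, 0.1373], 0.79), ('mandrel', [0.519, -0.3036, 0.0116], 0.56), ('blue_dropper', [0.3819, 0.0516, -0.0003], 0.75), ('red_dropper', [0.3779, -0.0518, -0.0028], 0.52), ('weight', [0.4408, 0.0121, -0.0009], 0.7)]
[('tongs_grip', [0.478, 0.2748, 0.1391], 0.83), ('mandrel', [0.5195, -0.3074, 0.0069], 0.75), ('blue_dropper', [0.3856, 0.0579, -0.002], 0.88), ('red_dropper', [0.3811, -0.0542, -0.0003], 0.61), ('weight', [0.4365, 0.0124, 0.0004], 0.74)]
```

View pics/end.png

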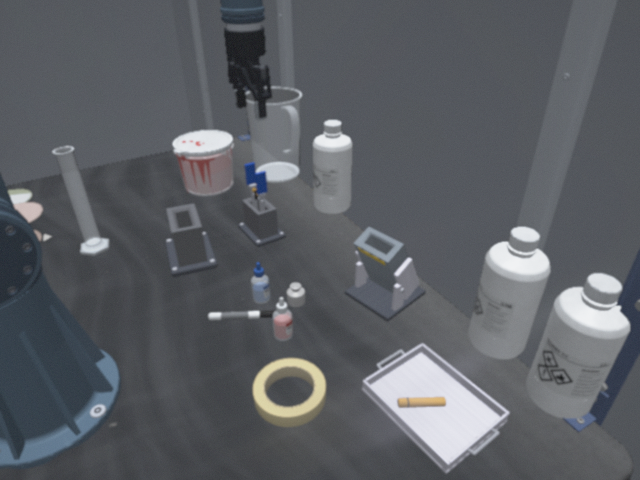

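The mandrel lies in the tray at (422,402), the tongs stand upright in their stand at (258,200), the bystanders are where they were, and the gripper is clear.

```bash
python3 -c "
from station import *
print(job_done())"
```

```text
the job is handed in; nothing more can be done
None
```

I've handed the job in; no verdict came back. In the last images the mandrel lies flat in the tray, the tongs stand upright in their stand with the gripper clear of them, and the small things have not moved; it took about 30 s of the 70 s allowed.

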